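# Find the lift-out tray that fits the component case and shut the lid

### The job

The open component case is missing its lift-out tray. Of the three yellow trays on the bench only one fits: try them in the case, keeping them level so that their parts do not spill, until you find the one that drops right down onto the ledges inside. Leave the other two standing flat on the bench, close the lid fully, and do not disturb the pliers, the solder spool or the flux bottle.

Things in the scene. Friction and masses are not known exactly. Their poses are not given: they have to be found in the camera images.
- case: grey moulded component case that stands fast on the bench, 102 x 142 mm over its rim flange. Origin: centre of its underside; x towards the hinge (rear), y along its long side, z up. The open well, centred on the origin, is 84 mm along x by 124 mm along y, with 4 mm walls; the rim is 64 mm above the bench.
- ledge (a point): middle of the well at the height of the tray's seat, 22 mm above the bench: two ledges along the short walls, 12 mm wide, carry the tray's ends there. A few parts, fixed, lie below it. Frame as case.
- lid (a joint): the lid: 0 rad shut, 1.95 fully open, leaning back; it starts open (1.75 to 1.95). A friction hinge: it stays wherever it is left (about 1 N at the front edge moves it) and must be pushed all the way shut. Clear pane in a grey frame, 102 mm from hinge to front edge, 144 mm wide, 6 mm thick; when shut its underside lies on the rim, 2 mm above a seated tray's handle.
- lid_hinge (a point): middle of the hinge line at the rear of the rim: 52 mm from the case's origin along its x, 64 mm up. Its frame turns with the lid: -x runs from the hinge along the lid to its front edge, z out of the lid's outer face, which is 6 mm off this point.
- lid_tab (a point): the small black finger tab in the middle of the lid's front edge, 108 mm from the hinge
- tray_a: yellow lift-out tray with small parts fixed in it, about 0.2 kg. Origin: centre of its underside, z up, x along its short side and central grip rib, y along its long side. The rib is 10 mm thick (along y); its handle, the middle 56 mm along x, is 40 mm above the underside; 28 mm of free floor for a finger on either side. Walls 30 mm tall, floor 3 mm thick.
- tray_b: another yellow tray, built and with axes like tray_a. The three differ only in size over the rim (the foot is 4 mm smaller each way): one is 80 x 120 mm and fits the well, with its x along the case's x, either way round; one is 14 mm longer (y), one 14 mm wider (x), and these two stay up on the case's rim.
- tray_c: the third yellow tray, built and with axes like tray_a; which of the three is the one that fits is not told.
- pliers: needle-nose pliers with red handles, 197 x 70 x 14 mm, lying on the bench; a bystander. Origin: centre of the underside
- spool: solder spool with blue flanges, 62 mm across and 48 mm tall, upright; a bystander. Origin: centre of the underside
- flux: cream flux bottle with red cap and needle, 34 mm across and 95 mm tall, upright; a bystander. Origin: centre of the underside

How it is judged:
By the outcome, as a careful person would: the job done as asked, in the order asked, and still so for the second after the job is handed in, with the robot touching nothing.
It also fails if it takes over 72 s, if anything falls off the work surface, if the arm or the gripper's body presses on something with over 40 N, if the wrist force passes 120 N, or if a joint passes its speed limit or range.

### The arm

A 6-joint arm with a two-finger parallel gripper is mounted at the origin on a cart in front of the work surface, level with it; the furniture and walls round the work are solid. World frame = base frame: x ahead of the robot, y to its left, z up, the work surface at z = 0. Lengths are in m, angles in rad, forces in N, time in s.
With the tool pointing down it reaches from about 0.35 to 0.975 m from the base axis. Payload 4.9 kg.
Tool frame: the origin (TCP) lies midway between the tips of the shut fingers; the grasp point (between the pads) lies 19 mm behind it; z points along the fingers, y is the line along which they close (so a half turn about z gives the same grasp; the last joint's range is limited). The gripper opens to 85 mm and grips with 20 to 120 N. Pads are 22 mm wide; open, the fingers measure 114 mm over their backs; the gripper's body (76 mm by 85 mm) begins 54 mm behind the grasp point. The pads swing forward as they close: fully open they stand 13 mm farther back than shut.
Start: joints at [-1.282, 0.053, 1.613, -0, 1.476, -0.119], TCP at [0.248, -0.574, 0.231] pointing down, gripper open.
Joint ranges: [-3.01, 3.01], [-1.01, 2.22], [0.06, 2.58], [-1.02, 4.17], [0.09, 2.62], [-3.14, 3.14]. Speed limits (rad/s): [2.57, 2.57, 3.14, 3.14, 3.14, 3.14].

### API

Orientations are given as a unit quaternion [w, x, y, z].
In Python, from plant import state, grab_frame, job_done, cut_out, place_of gives the robot as it stands.
- The arm moves only by the tool jog_arm, never from a script. Its argument "motion" is text: rows parted by semicolons, each of 7 numbers parted by spaces: the opening in per cent of the stroke, from 0 (shut) to 100 (fully open), then the shift along the tool's x, y, z as a fraction of full scale, then the turn, a rotation vector about the tool's x, y, z as a fraction of full scale. A call has exactly 5 rows; each row is the pose to reach, as a shift and turn from the pose commanded when the call began, along the tool's axes at that moment; what a row does not reach only later rows make up. Full scale, the value 1, is 50 cm for a shift and 1.5 rad for a turn. A row lasts 1/8 s, in which the tool goes at most 62.5 mm and 10.7 degrees, less where a joint would pass 70% of its speed; a pose out of reach is approached as far as the arm can. A call with a number of a shift or a turn outside -1 to 1 is refused whole. A call with a gripper value outside its range is refused whole. The fingers move at their own pace and stop on an object; the grip force is fixed at half the most. Time passes only in rows, so rows that repeat a pose let the fingers close, or fill a call up. It gives the time, the measured TCP pose, the force, the opening and the grip force at its end, in the units of the state.
- state(): the state, without advancing time (a new reading comes with each control period).
- grab_frame(name): name is "scene" or "top"; returns a dict with "color" (400x640x3 uint8, red, green, blue), "range_z" (400x640 float32, m along the optical axis (not along the pixel's ray), 0 where there is no reading), "intrinsics" (3x3 intrinsics, pixels), "k1" (the pictures are not rectified: a ray, as slopes to the right and down, at radius r is drawn at 1 + k1 r^2 times it, then the intrinsics apply), "world_from_camera" (4x4, takes a point from camera to world coordinates). Camera axes: x right, y up, looking along -z (the intrinsics and any distortion apply to the point x, -y, -z); pixel columns grow to the right and rows downward; lengths in m; the calibration is good to about 2 mm. A picture is of the moment at which its call begins.
- job_done(): hands the job in; it is judged then, once.
Trained networks look in the newest picture that a camera, given by its name, has taken for a name from the list of things; names that differ only in an ending like _2 or _b are one class to them, and where a whole thing is asked for, a point or a joint stands for the part that bears it (a point fixed in the world has none). Each returns a list of dicts, best first, with "p" (0 to 1); they miss things now and then, are a little off and sometimes report something else, mostly with a low value. They report only what shows in the picture. A call takes as long as a camera call.
- cut_out(camera, thing): "pixels" (400x640 bool, what is visible of it).
- place_of(camera, thing): "at" ([x, y, z] in m, in world coordinates, good to about 4 mm: a listed point, or the origin of a listed thing).
The state is a dict: "time": time; "joint_pos": joint angles; "joint_vel": joint speeds; "joint_efforts": joint torques, N m; "tool_pos": TCP position; "tool_rot": TCP orientation; "contact_force": force on the tool from outside, world axes, zero at the start; "ft_torque": the same for the moment, N m; "gripper_width": opening from 0.0 (shut) to 1.0 (fully open); "grasp_force": force on a finger pad.
Only numpy, scipy, OpenCV 4.12 (cv2) and the standard library are available. Lean on these libraries where they do the work, as an engineer would, in place of code of your own. Each camera call takes 0.05 s, during which the arm holds its last target. There are 200 camera calls.

## Working session

There is one attempt and no reset: what is moved stays moved. The work goes in short steps, Python scripts to look and compute and a tool call to move; the robot and the scene stay as the last step left them, time stands still between calls to the robot, and variables do not carry over. Pictures are saved under pics/ and viewed, at most 10 in all, crops included, and the job is handed in when it is done.

Besides the shell and the picture viewer there is one more tool, called after ">>>" in YAML: its name, and indented under it one key for each argument. jog_arm: Moves the arm, as the interface text tells. Shift numbers are shares of 50 cm and turn numbers shares of 1.5 rad, none past 1 either way. Its arguments: {"type":"object","properties":{"motion":{"type":"string"}},"required":["motion"]}

```bash
mkdir -p pics; ls; cat > h.py <<'E'
import numpy as np, cv2
from plant import state, grab_frame, job_done, cut_out, place_of
def cloud(f):
    K=f["intrinsics"];z=f["range_z"];h,w=z.shape
    u,v=np.meshgrid(np.arange(w),np.arange(h))
    xd=(u-K[0,2])/K[0,0];yd=(v-K[1,2])/K[1,1];x,y=xd.copy(),yd.copy()
    for _ in range(10):
        s=1+f["k1"]*(x*x+y*y);x,y=xd/s,yd/s
    P=np.stack([x*z,-y*z,-z,np.ones_like(z)],-1)@f["world_from_camera"].T
    P=P[...,:3];P[z==0]=np.nan
    return P
E
python3 - <<'E'
from h import *
s=state();print(s["time"],s["tool_pos"],s["tool_rot"])
fs={}
for c in("scene","top"):
    f=grab_frame(c);fs[c]=f
    print(c,f["world_from_camera"].round(3).tolist())
    for t in("case","ledge","lid_hinge","lid_tab","tray_a","pliers","spool","flux"):
        print(c,t,[(round(d["p"],2),np.round(d["at"],3).tolist()) for d in place_of(c,t)])
im=np.vstack([fs["scene"]["color"],fs["top"]["color"]])[:,:,::-1]
cv2.imwrite("pics/a.png",cv2.resize(im,(480,600)))
P=cloud(fs["top"])
for d in cut_out("top","tray_a"):
    m=d["pixels"];Q=P[m];Q=Q[~np.isnan(Q).any(1)]
    q=Q[(Q[:,2]>.022)&(Q[:,2]<.2)]
    r=cv2.minAreaRect(q[:,:2].astype(np.float32)*1000)
    print("tray",d["p"],m.sum(),r,np.percentile(Q[:,2],[5,50,98]))
E
```

```text
pics
0.0 [ 0.24769979 -0.57314385  0.23007134] [-1.01691316e-03  9.79276109e-01  2.02527190e-01 -7.84145701e-05]
scene [[-0.783, 0.332, -0.525, -0.247], [-0.621, -0.395, 0.677, 1.053], [0.017, 0.856, 0.516, 0.828], [0.0, 0.0, 0.0, 1.0]]
scene case [(0.73, [0.476, 0.093, -0.001])]
scene ledge [(0.6, [0.473, 0.093, 0.024])]
scene lid_hinge [(0.65, [0.524, 0.09, 0.064])]
scene lid_tab [(0.65, [0.564, 0.087, 0.168])]
scene tray_a [(0.97, [0.512, 0.362, 0.001]), (0.79, [0.444, -0.328, 0.003]), (0.73, [0.453, -0.132, -0.001]), (0.2, [0.524, 0.085, 0.062])]
scene pliers [(0.58, [0.648, -0.209, -0.001])]
scene spool [(0.68, [0.653, 0.286, -0.002])]
scene flux [(0.74, [0.676, 0.388, 0.002])]
top [[-0.001, 0.997, -0.083, 0.465], [-1.0, -0.002, -0.013, 0.013], [-0.014, 0.083, 0.996, 1.196], [0.0, 0.0, 0.0, 1.0]]
top case [(0.8, [0.477, 0.099, 0.005])]
top ledge [(0.74, [0.477, 0.092, 0.024])]
top lid_hinge [(0.85, [0.522, 0.085, 0.064])]
top lid_tab [(0.62, [0.567, 0.085, 0.166])]
top tray_a [(0.95, [0.456, -0.133, 0.001]), (0.7, [0.512, 0.355, 0.002]), (0.58, [0.443, -0.323, -0.004])]
top pliers [(0.63, [0.643, -0.205, 0.002])]
top spool [(0.76, [0.654, 0.284, -0.002])]
top flux [(0.62, [0.676, 0.388, -0.0])]
tray 0.78 1381 ((442.48797607421875, -328.36822509765625), (136.7333221435547, 78.30034637451172), 89.87342834472656) [-0.00034977  0.00847606  0.03934608]
tray 0.66 1226 ((510.03399658203125, 358.0789794921875), (121.47623443603516, 79.9920883178711), 86.50070190429688) [-0.00095679  0.01012654  0.0393881 ]
tray 0.57 1448 ((454.6361999511719, -132.6856689453125), (120.14939880371094, 93.70247650146484), 84.45209503173828) [-0.0005581   0.00523402  0.0394668 ]
tray 0.2 412 ((650.104248046875, 281.7520446777344), (58.61605453491211, 57.6606559753418), 88.33682250976562) [0.00328272 0.04638149 0.05131233]
```

View picture.

```bash
python3 - <<'E'
from h import *
f=grab_frame("top");P=cloud(f)
box=(abs(P[...,0]-.477)<.09)&(abs(P[...,1]-.093)<.1)
for lo,hi in((.056,.072),):
    m=box&(P[...,2]>lo)&(P[...,2]<hi)&(P[...,0]<.53)
    n,l,st,c=cv2.connectedComponentsWithStats(m.astype(np.uint8))
    k=1+np.argmax(st[1:,4]);q=P[l==k]
    print(n,st[k],q.min(0),q.max(0),cv2.minAreaRect((q[:,:2]*1000).astype(np.float32)))
    # edges of rim: fit lines
    for name,sel,a,b,ed in(("front",abs(q[:,1]-.093)<.05,1,0,'min'),("left",abs(q[:,0]-.47)<.03,0,1,'max'),("right",abs(q[:,0]-.47)<.03,0,1,'min')):
        g=q[sel&((q[:,1]>.093) if name=="left" else (q[:,1]<.093) if name=="right" else True)]
        g=g[(g[:,0]<.46)] if name=="front" else g
        print(name,np.polyfit(g[:,a],g[:,b],1),g[:,b].min(),g[:,b].max(),len(g))
for d in cut_out("top","lid"):
    q=P[d["pixels"]];q=q[~np.isnan(q).any(1)];print("lid",d["p"],np.percentile(q,[1,50,99],axis=0).round(3).tolist())
t=P[(abs(P[...,0]-.51)<.05)&(abs(P[...,1]-.358)<.07)&(P[...,2]>.034)&(P[...,2]<.05)]
print("rib",cv2.minAreaRect((t[:,:2]*1000).astype(np.float32)),t.mean(0),np.polyfit(t[:,0],t[:,1],1))
print(state()["tool_rot"],state()["time"])
E
```

```text
2 [278 216  56  42 583] [0.41656932 0.01540716 0.05609363] [0.52843016 0.16580268 0.07186014] ((476.2666015625, 90.91688537597656), (142.0809783935547, 108.16718292236328), 83.46939849853516)
front [0.11315161 0.41621585] 0.41662944273793623 0.43580082087552163 121
left [-0.11464122  0.2118879 ] 0.15178385682270815 0.16550334063689737 75
right [-0.12018099  0.08103287] 0.018143552763025646 0.03185984488977888 74
lid 0.71 [[0.52, 0.013, -0.002], [0.545, 0.085, 0.116], [0.571, 0.154, 0.17]]
rib ((508.90374755859375, 357.7890625), (11.575882911682129, 53.836181640625), 84.50907135009766) [0.50905348 0.35765966 0.03798756] [-0.05841609  0.38739657]
[ 5.46184114e-06  9.79286342e-01  2.02480273e-01 -1.10925320e-05] 1.05
```

View pics/a.png

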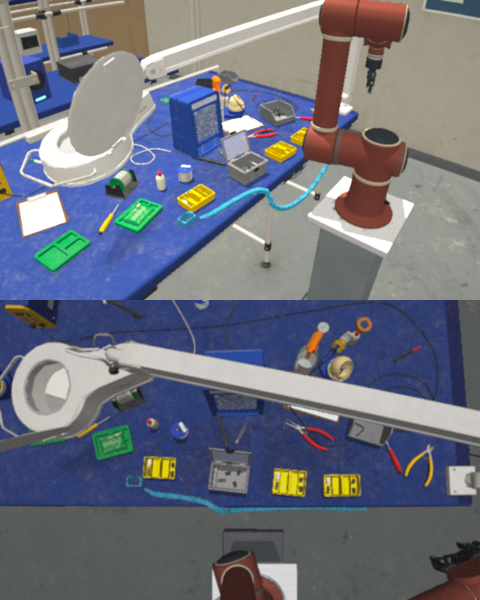

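The montage shows the case in the middle (230,470) with its lid open to the rear, the left tray at (160,468), and the other two trays at (290,482) and (342,485). By measurement the left tray is 80 x 120 mm and the others are 94 x 120 and 80 x 137 mm, so I'll try the left one first.

```bash
cat >> h.py <<'E'
from scipy.spatial.transform import Rotation as Ro
def plan(pos,yaw,pitch=0):
    s=state();q=s["tool_rot"];R=Ro.from_quat([q[1],q[2],q[3],q[0]])
    T=Ro.from_euler("z",yaw,degrees=True)*Ro.from_euler("y",pitch,degrees=True)*Ro.from_euler("x",180,degrees=True)
    d=R.inv().apply(np.array(pos)-s["tool_pos"])/.5
    r=(R.inv()*T).as_rotvec()/1.5
    ex=(T.inv()*R).as_rotvec(degrees=True)
    print("t",round(s["time"],2),"pos",np.round(s["tool_pos"],4),"j",np.round(s["joint_pos"],2),"F",np.round(s["contact_force"],1),"w",round(s["gripper_width"],3),"g",round(s["grasp_force"],1))
    print("shift",d.round(4),"turn",r.round(4),"err deg",ex.round(2))
E
python3 - <<'E'
from h import *
P=cloud(grab_frame("top"))
m=(P[...,0]>.25)&(P[...,0]<.72)&(abs(P[...,1])<.5)&(P[...,2]>.18)
q=P[m];print(len(q),q.min(0) if len(q) else 0,q.max(0) if len(q) else 0)
plan((.5095,.358,.15),-3.6)
E
```

```text
19697 [ 0.25002384 -0.49975343  0.1815459 ] [0.71999503 0.4998509  0.60912332]
t 1.1 pos [ 0.2478 -0.5737  0.2313] j [-1.28  0.05  1.61 -0.    1.48 -0.12] F [0.4 0.7 0.8] w 1.0 g 0.0
shift [ 1.2194 -1.5032  0.1626] turn [-0.      0.      0.3137] err deg [  0.    -0.   -26.96]
```

```bash
python3 - <<'E'
from h import *
P=cloud(grab_frame("top"))
for x in np.arange(.25,.75,.05):
    print(round(x,2),[ (int(m.sum()),P[m][:,2].min().round(2),P[m][:,2].max().round(2)) if (m:=(P[...,0]>x)&(P[...,0]<x+.05)&(P[...,1]>y)&(P[...,1]<y+.2)&(P[...,2]>.18)).any() else 0 for y in np.arange(-.6,.6,.2)])
E
```

```text
0.25 [(1747, np.float64(0.3), np.float64(0.56)), 0, 0, (7, np.float64(0.23), np.float64(0.25)), 0, 0]
0.3 [0, 0, 0, 0, 0, 0]
0.35 [0, 0, 0, 0, 0, 0]
0.4 [0, 0, 0, 0, 0, 0]
0.45 [0, 0, 0, 0, 0, 0]
0.5 [(380, np.float64(0.54), np.float64(0.61)), 0, 0, 0, 0, (251, np.float64(0.45), np.float64(0.59))]
0.55 [(908, np.float64(0.54), np.float64(0.61)), (3380, np.float64(0.51), np.float64(0.6)), 0, 0, 0, (823, np.float64(0.24), np.float64(0.57))]
0.6 [(47, np.float64(0.6), np.float64(0.6)), (3085, np.float64(0.5), np.float64(0.6)), (2641, np.float64(0.48), np.float64(0.57)), 0, 0, (1012, np.float64(0.23), np.float64(0.42))]
0.65 [0, (79, np.float64(0.56), np.float64(0.57)), (2910, np.float64(0.18), np.float64(0.57)), (1968, np.float64(0.45), np.float64(0.54)), 0, (1393, np.float64(0.25), np.float64(0.33))]
0.7 [0, 0, (155, np.float64(0.19), np.float64(0.54)), (3228, np.float64(0.18), np.float64(0.54)), (1959, np.float64(0.27), np.float64(0.5)), (2040, np.float64(0.26), np.float64(0.35))]
```

>>> jog_arm:
  motion: "30 0.08 -0.1 0 0 0 0.06; 30 0.16 -0.2 0 0 0 0.12; 30 0.24 -0.3 0 0 0 0.18; 30 0.32 -0.4 0 0 0 0.24; 30 0.4 -0.48 0 0 0 0.314"

```text
time: 1.78
tool_pos: [0.3363, -0.2724, 0.2315]
tool_rot: [0.0, 0.999, -0.034, 0.0]
contact_force: [0.1, 0.6, 0.2]
gripper_width: 0.303
grasp_force: 0.0
```

```bash
python3 -c "
from h import *
plan((.5095,.358,.15),-3.6)"
```

```text
t 1.77 pos [ 0.3363 -0.2724  0.2315] j [-0.85 -0.44  2.04  0.    1.54  0.79] F [0.1 0.6 0.2] w 0.303 g 0.0
shift [ 0.2599 -1.2816  0.1625] turn [ 0.0003 -0.0006 -0.0033] err deg [-0.03  0.05  0.29]
```

>>> jog_arm:
  motion: "30 0.026 -0.121 0 0 0 0; 30 0.052 -0.242 0 0 0 0; 30 0.078 -0.363 0 0 0 0; 30 0.104 -0.484 0 0 0 0; 30 0.13 -0.605 0 0 0 -0.003"

```text
time: 2.4
tool_pos: [0.4205, 0.0256, 0.2318]
tool_rot: [0.0, 1.0, -0.029, 0.001]
contact_force: [1.0, -1.5, -0.2]
gripper_width: 0.298
grasp_force: 0.0
```

>>> jog_arm:
  motion: "30 0.026 -0.121 0 0 0 0; 30 0.052 -0.242 0 0 0 0; 30 0.078 -0.363 0 0 0 0; 30 0.104 -0.484 0.03 0 0 0; 30 0.13 -0.605 0.09 0 0 0"

```text
time: 3.02
tool_pos: [0.5023, 0.3181, 0.1909]
tool_rot: [-0.001, 1.0, -0.029, 0.002]
contact_force: [1.7, -0.4, 0.3]
gripper_width: 0.303
grasp_force: 0.0
```

```bash
python3 -c "
from h import *
plan((.5095,.358,.010),-3.6)"
```

```text
t 3.02 pos [0.5023 0.3181 0.1909] j [ 0.44  0.01  1.73 -0.    1.4   2.07] F [ 1.7 -0.4  0.3] w 0.303 g 0.0
shift [ 0.0083 -0.0799  0.3619] turn [-0.0012 -0.0025  0.0033] err deg [ 0.1   0.21 -0.28]
```

>>> jog_arm:
  motion: "30 0.008 -0.06 0.06 0 0 0; 30 0.008 -0.06 0.16 0 0 0; 30 0.008 -0.06 0.22 0 0 0; 30 0.008 -0.06 0.22 0 0 0; 30 0.008 -0.06 0.22 0 0 0"

```text
time: 3.65
tool_pos: [0.5078, 0.3454, 0.0813]
tool_rot: [-0.001, 1.0, -0.029, 0.001]
contact_force: [0.6, 1.4, 1.0]
gripper_width: 0.298
grasp_force: 0.0
```

```bash
python3 -c "
from h import *
plan((.5095,.358,.010),-3.6)"
```

```text
t 3.65 pos [0.5078 0.3454 0.0813] j [0.48 0.16 1.76 0.   1.22 2.11] F [0.6 1.4 1. ] w 0.298 g 0.0
shift [ 0.0016 -0.0251  0.1425] turn [-0.0009 -0.0014  0.0027] err deg [ 0.07  0.12 -0.23]
```

>>> jog_arm:
  motion: "30 0.002 -0.025 0.01 0 0 0.003; 30 0.002 -0.025 0.04 0 0 0.003; 30 0.002 -0.025 0.1 0 0 0.003; 30 0.002 -0.025 0.142 0 0 0.003; 30 0.002 -0.025 0.142 0 0 0.003"

```text
time: 4.28
tool_pos: [0.5066, 0.3564, 0.0057]
tool_rot: [0.001, 0.999, -0.032, -0.002]
contact_force: [-0.4, 0.5, 0.5]
gripper_width: 0.298
grasp_force: 0.0
```

```bash
python3 - <<'E'
from h import *
f=grab_frame("scene");cv2.imwrite("pics/b.png",cv2.resize(f["color"][150:300,150:330,::-1],None,fx=3,fy=3,interpolation=cv2.INTER_CUBIC))
plan((.5095,.358,.010),-3.6)
E
```

```text
t 4.33 pos [0.5078 0.357  0.0074] j [ 0.49  0.28  1.76 -0.    1.1   2.13] F [-0.1  0.3  0. ] w 0.297 g 0.0
shift [ 0.0032 -0.0021 -0.0052] turn [ 0.0008  0.0012 -0.0002] err deg [-0.07 -0.11  0.02]
```

View pics/b.png

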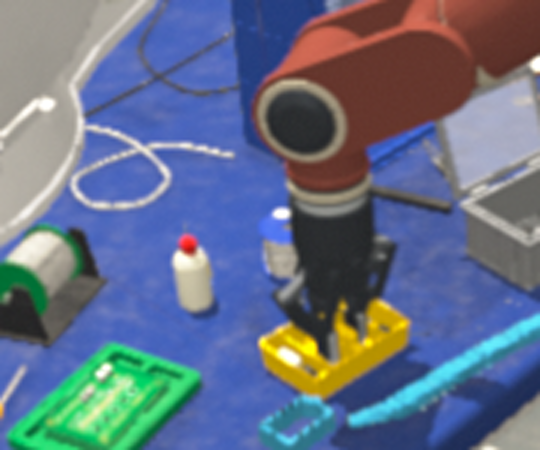

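The crop shows the fingers straddling the rib, with tips near (333,350) and (360,325). I'll close and lift.

>>> jog_arm:
  motion: "15 0.003 -0.002 -0.006 0 0 0; 0 0.003 -0.002 -0.006 0 0 0; 0 0.003 -0.002 -0.006 0 0 0; 0 0.003 -0.002 -0.006 0 0 0; 0 0.003 -0.002 -0.006 0 0 0"

```text
time: 4.95
tool_pos: [0.5115, 0.3591, 0.0134]
tool_rot: [-0.001, 0.999, -0.032, 0.002]
contact_force: [1.3, -0.6, 5.8]
gripper_width: 0.103
grasp_force: 61.6
```

>>> jog_arm:
  motion: "0 0 0 -0.02 0 0 0; 0 0 0 -0.07 0 0 0; 0 0 0 -0.15 0 0 0; 0 0 0 -0.22 0 0 0; 0 0 0 -0.28 0 0 0"

```text
time: 5.58
tool_pos: [0.5095, 0.358, 0.1525]
tool_rot: [0.0, 1.0, -0.032, -0.0]
contact_force: [-0.8, -0.6, -1.1]
gripper_width: 0.105
grasp_force: 60.6
```

```bash
python3 - <<'E'
from h import *
plan((.4733,.091,.15),-6.6)
E
```

```text
t 5.58 pos [0.5095 0.358  0.1525] j [0.49 0.11 1.69 0.   1.35 2.13] F [-0.8 -0.6 -1.1] w 0.105 g 60.6
shift [-0.0386  0.5376  0.0052] turn [0.0003 0.0005 0.0347] err deg [-0.03 -0.04 -2.98]
```

>>> jog_arm:
  motion: "0 -0.03 0.08 0 0 0 0.01; 0 -0.0386 0.19 0 0 0 0.02; 0 -0.0386 0.31 0 0 0 0.0347; 0 -0.0386 0.43 0 0 0 0.0347; 0 -0.0386 0.53 0 0 0 0.0347"

```text
time: 6.2
tool_pos: [0.4727, 0.0931, 0.1509]
tool_rot: [0.0, 0.998, -0.058, -0.001]
contact_force: [0.1, -0.8, -1.2]
gripper_width: 0.109
grasp_force: 60.6
```

>>> jog_arm:
  motion: "0 0 0.007 0 0 0 0; 0 0 0.007 0 0 0 0; 0 0 0.007 0 0 0 0; 0 0 0.007 0 0 0 0; 0 0 0.007 0 0 0 0"

```text
time: 6.82
tool_pos: [0.4737, 0.0923, 0.1514]
tool_rot: [-0.0, 0.998, -0.057, -0.0]
contact_force: [-0.1, -0.0, -1.8]
gripper_width: 0.104
grasp_force: 60.6
```

```bash
python3 - <<'E'
from h import *
P=cloud(grab_frame("top"))
m=(abs(P[...,0]-.473)<.07)&(abs(P[...,1]-.09)<.09)&(P[...,2]>.155)&(P[...,2]<.178)
q=P[m];q=q[q[:,0]<.53];print(len(q),cv2.minAreaRect((q[:,:2]*1000).astype(np.float32)),q.mean(0))
plan((.4733,.091,.09),-6.6)
E
```

```text
13 ((466.74542236328125, 32.82556915283203), (2.755274772644043, 76.72367858886719), 83.85497283935547) [0.46518841 0.03331723 0.16628923]
t 6.88 pos [0.4737 0.0921 0.1515] j [ 0.04 -0.24  2.02 -0.    1.36  1.72] F [ 0.5  0.3 -2.7] w 0.106 g 60.6
shift [-0.0005  0.0023  0.1229] turn [0.     0.0002 0.0006] err deg [-0.   -0.01 -0.06]
```

>>> jog_arm:
  motion: "0 0 0.002 0.03 0 0 0; 0 0 0.002 0.08 0 0 0; 0 0 0.002 0.12 0 0 0; 0 0 0.002 0.14 0 0 0; 0 0 0.002 0.15 0 0 0"

```text
time: 7.5
tool_pos: [0.4732, 0.0905, 0.0756]
tool_rot: [0.0, 0.998, -0.058, -0.001]
contact_force: [-0.5, -0.2, -1.5]
gripper_width: 0.102
grasp_force: 60.6
```

>>> jog_arm:
  motion: "0 0 0 0.01 0 0 0; 0 0 0 0.02 0 0 0; 0 0 0 0.03 0 0 0; 0 0 0 0.035 0 0 0; 0 0 0 0.035 0 0 0"

```text
time: 8.12
tool_pos: [0.4735, 0.0906, 0.0588]
tool_rot: [0.0, 0.998, -0.058, -0.0]
contact_force: [-0.5, -0.3, -1.6]
gripper_width: 0.106
grasp_force: 60.6
```

>>> jog_arm:
  motion: "0 0 0 0.01 0 0 0; 0 0 0 0.02 0 0 0; 0 0 0 0.03 0 0 0; 0 0 0 0.04 0 0 0; 0 0 0 0.045 0 0 0"

```text
time: 8.75
tool_pos: [0.4734, 0.0907, 0.0361]
tool_rot: [-0.0, 0.998, -0.058, -0.0]
contact_force: [0.1, 0.1, -1.7]
gripper_width: 0.101
grasp_force: 60.6
```

>>> jog_arm:
  motion: "0 0 0 0.003 0 0 0; 0 0 0 0.006 0 0 0; 0 0 0 0.006 0 0 0; 0 0 0 0.006 0 0 0; 0 0 0 0.006 0 0 0"

```text
time: 9.38
tool_pos: [0.474, 0.0907, 0.0353]
tool_rot: [0.0, 0.998, -0.058, -0.0]
contact_force: [-6.5, 0.1, 9.4]
gripper_width: 0.107
grasp_force: 62.4
```

>>> jog_arm:
  motion: "15 0 0 0 0 0 0; 30 0 0 0 0 0 0; 30 0 0 0 0 0 0; 30 0 0 -0.02 0 0 0; 30 0 0 -0.08 0 0 0"

```text
time: 10.0
tool_pos: [0.4721, 0.0905, 0.0727]
tool_rot: [0.0, 0.998, -0.058, -0.002]
contact_force: [0.1, 0.5, -1.1]
gripper_width: 0.3
grasp_force: 0.0
```

>>> jog_arm:
  motion: "30 0 0 -0.1 0 0 0; 30 0 0 -0.2 0 0 0; 30 -0.08 0 -0.25 0 0 0; 0 -0.15 0 -0.25 0 0 0; 0 -0.22 0 -0.25 0 0 0"

```text
time: 10.62
tool_pos: [0.3636, 0.1033, 0.1997]
tool_rot: [-0.0, 0.998, -0.058, 0.001]
contact_force: [0.3, 0.4, 0.3]
gripper_width: 0.004
grasp_force: 0.0
```

```bash
python3 - <<'E'
from h import *
f=grab_frame("top");P=cloud(f);g=grab_frame("scene")
a=f["color"][190:280,260:350];b=g["color"][160:260,270:370]
cv2.imwrite("pics/c.png",np.hstack([cv2.resize(x[:,:,::-1],(390,390),interpolation=cv2.INTER_CUBIC) for x in(a,b)]))
c,s=np.cos(np.radians(-6.6)),np.sin(np.radians(-6.6))
for nm,Q in(("top",P),("scene",cloud(g))):
    d=Q-np.array([.4733,.091,0]);X=c*d[...,0]+s*d[...,1];Y=-s*d[...,0]+c*d[...,1]
    w=(abs(X)<39)&(abs(X)<.036)&(abs(Y)<.056)&(Q[...,2]<.2)
    r=(abs(X)<.024)&(abs(Y)<.004)
    print(nm,"handle z",np.nanpercentile(Q[r][:,2],[10,50,90]).round(4))
    for sg in(-1,1):
        e=(abs(X)<.03)&(abs(Y-sg*.058)<.002);print("end rim z",sg,np.nanpercentile(Q[e][:,2],[10,50,90]).round(4))
for cam in("top","scene"):
    for t in("lid_hinge","lid_tab","tray_a"): print(cam,t,[(round(d["p"],2),np.round(d["at"],3).tolist()) for d in place_of(cam,t)])
plan((.4733,.091,.2),-6.6)
E
```

```text
top handle z [0.0586 0.0606 0.0632]
end rim z -1 [0.022  0.03   0.0512]
end rim z 1 [0.0479 0.05   0.0528]
scene handle z [-0.7634  0.0388  0.0624]
end rim z -1 [-0.7569  0.0476  0.0617]
end rim z 1 [-0.7642 -0.7596 -0.7554]
top lid_hinge [(0.91, [0.524, 0.086, 0.063])]
top lid_tab [(0.72, [0.568, 0.086, 0.166])]
top tray_a [(0.91, [0.454, -0.131, 0.0]), (0.66, [0.477, 0.089, 0.025]), (0.63, [0.445, -0.324, -0.004])]
scene lid_hinge [(0.71, [0.524, 0.089, 0.065])]
scene lid_tab [(0.93, [0.564, 0.086, 0.167]), (0.29, [0.475, 0.092, -0.003])]
scene tray_a [(0.9, [0.453, -0.133, 0.001]), (0.75, [0.477, 0.092, 0.023]), (0.56, [0.444, -0.328, 0.002])]
t 11.03 pos [0.3649 0.1031 0.1987] j [ 0.08 -0.58  2.19 -0.    1.54  1.76] F [ 0.7 -0.4  0.3] w 0.003 g 0.0
shift [ 0.2181 -0.001  -0.0027] turn [ 0.0001  0.0002 -0.0003] err deg [-0.01 -0.02  0.03]
```

View pics/c.png

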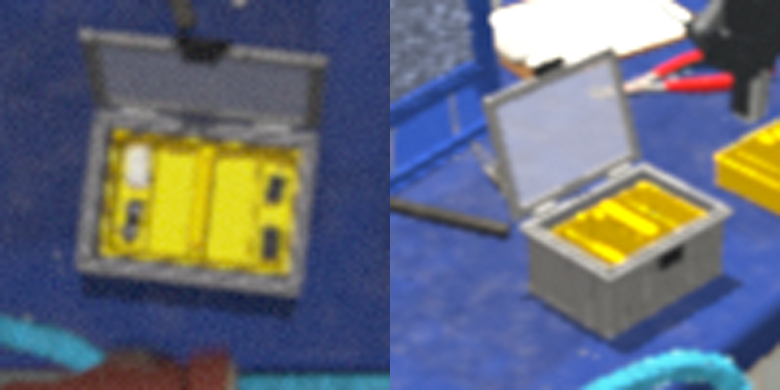

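The crops show the tray sitting below the rim inside the case, with the handle at z = 0.061 and the tray rims at about 0.05. It is seated on the ledges, so this one fits. Next I check the space behind the lid.

```bash
python3 - <<'E'
from h import *
for n in("top","scene"):
    P=cloud(grab_frame(n))
    for z0,z1 in((.02,.08),(.08,.15),(.15,.3),(.3,.6)):
        m=(P[...,0]>.585)&(P[...,0]<.8)&(P[...,1]>.0)&(P[...,1]<.16)&(P[...,2]>z0)&(P[...,2]<z1)
        q=P[m];print(n,z0,len(q),np.percentile(q[:,0],[1,5]).round(3) if len(q) else "")
plan((.604,.0768,.22),-6.6)
E
```

```text
top 0.02 214 [0.71  0.713]
top 0.08 554 [0.719 0.72 ]
top 0.15 862 [0.727 0.729]
top 0.3 3873 [0.662 0.667]
scene 0.02 570 [0.709 0.712]
scene 0.08 827 [0.715 0.718]
scene 0.15 1870 [0.725 0.728]
scene 0.3 1437 [0.658 0.662]
t 11.12 pos [0.3648 0.1031 0.1985] j [ 0.08 -0.58  2.19 -0.    1.54  1.76] F [ 0.2 -1.   0.4] w 0.003 g 0.0
shift [ 0.4813 -0.0029 -0.0434] turn [ 0.0001  0.0005 -0.0003] err deg [-0.01 -0.04  0.02]
```

>>> jog_arm:
  motion: "0 0.06 0 -0.05 0 0 0; 0 0.18 0 -0.06 0 0 0; 0 0.3 0 -0.06 0 0 0; 0 0.42 0 -0.06 0 0 0; 0 0.483 0 -0.06 0 0 0"

```text
time: 11.75
tool_pos: [0.6068, 0.0747, 0.2271]
tool_rot: [0.0, 0.998, -0.058, -0.001]
contact_force: [-0.9, 0.5, 0.1]
gripper_width: -0.005
grasp_force: 0.0
```

```bash
python3 - <<'E'
from h import *
plan((.604,.0768,.145),-6.6)
E
```

```text
t 11.75 pos [0.6068 0.0747 0.2271] j [ 0.    0.02  1.65 -0.    1.47  1.69] F [-0.9  0.5  0.1] w -0.005 g 0.0
shift [-0.0059 -0.0036  0.1643] turn [ 0.0002  0.0011 -0.0006] err deg [-0.02 -0.09  0.06]
```

>>> jog_arm:
  motion: "0 -0.004 0 0.05 0 0 0; 0 -0.004 0 0.11 0 0 0; 0 -0.004 0 0.164 0 0 0; 0 -0.004 0 0.164 0 0 0; 0 -0.03 0 0.164 0 0 0"

```text
time: 12.38
tool_pos: [0.5901, 0.077, 0.1475]
tool_rot: [-0.0, 0.998, -0.058, 0.001]
contact_force: [0.2, -0.1, 0.9]
gripper_width: -0.0
grasp_force: 0.0
```

>>> jog_arm:
  motion: "0 -0.015 0 0 0 0 0; 0 -0.035 0 0 0 0 0; 0 -0.055 0 0 0 0 0; 0 -0.075 0 0 0 0 0; 0 -0.095 0 0 0 0 0"

```text
time: 13.0
tool_pos: [0.5414, 0.0828, 0.1466]
tool_rot: [-0.0, 0.998, -0.058, 0.0]
contact_force: [1.3, -0.7, -0.2]
gripper_width: -0.002
grasp_force: 0.6
```

```bash
cat > lid.py <<'E'
from h import *
H=np.array([.5245,.086]);c,s=np.cos(np.radians(-6.6)),np.sin(np.radians(-6.6))
t=state();p=t["tool_pos"];d=p[:2]-H
print("dx",(c*d[0]+s*d[1]).round(4),"dy",(-s*d[0]+c*d[1]).round(4),"z",p[2].round(4),"F",np.round(t["contact_force"],1),t["time"])
E
python3 lid.py
```

```text
dx 0.0172 dy -0.0013 z 0.1466 F [ 1.3 -0.7 -0.2] 13.0
```

>>> jog_arm:
  motion: "0 -0.03 0 0.004 0 0 0; 0 -0.058 0 0.011 0 0 0; 0 -0.09 0 0.025 0 0 0; 0 -0.115 0 0.042 0 0 0; 0 -0.135 0 0.064 0 0 0"

```text
time: 13.62
tool_pos: [0.4741, 0.0906, 0.1138]
tool_rot: [-0.0, 0.998, -0.058, -0.0]
contact_force: [-1.1, -0.5, 0.9]
gripper_width: 0.004
grasp_force: 0.5
```

```bash
python3 lid.py
```

```text
dx -0.0506 dy -0.0013 z 0.1138 F [-1.1 -0.5  0.9] 13.625
```

>>> jog_arm:
  motion: "0 -0.019 0 0.026 0 0 0; 0 -0.028 0 0.05 0 0 0; 0 -0.035 0 0.07 0 0 0; 0 -0.037 0 0.084 0 0 0; 0 -0.037 0 0.088 0 0 0"

```text
time: 14.25
tool_pos: [0.4562, 0.0925, 0.0699]
tool_rot: [0.0, 0.998, -0.058, -0.001]
contact_force: [-4.4, -0.7, 6.7]
gripper_width: 0.003
grasp_force: 3.7
```

>>> jog_arm:
  motion: "0 -0.02 0 0.004 0 0 0; 0 -0.02 0 0.008 0 0 0; 0 -0.02 0 0.012 0 0 0; 0 -0.02 0 0.014 0 0 0; 0 -0.02 0 0.014 0 0 0"

```text
time: 14.88
tool_pos: [0.4484, 0.0937, 0.0694]
tool_rot: [0.0, 0.998, -0.057, 0.001]
contact_force: [-14.5, -1.7, 31.8]
gripper_width: -0.002
grasp_force: 15.8
```

```bash
python3 lid.py
```

```text
dx -0.0765 dy -0.0011 z 0.0694 F [-14.5  -1.7  31.8] 14.875
```

Firmly shut (32 N against the stop). I'll retreat and look.

>>> jog_arm:
  motion: "0 0 0 -0.04 0 0 0; 0 0 0 -0.12 0 0 0; 0 -0.05 0 -0.2 0 0 0; 0 -0.1 0 -0.28 0 0 0; 0 -0.15 0 -0.3 0 0 0"

```text
time: 15.5
tool_pos: [0.3726, 0.1025, 0.217]
tool_rot: [-0.0, 0.998, -0.058, 0.003]
contact_force: [-0.0, -0.2, -0.1]
gripper_width: -0.0
grasp_force: 0.0
```

>>> jog_arm:
  motion: "0 -0.03 0 0 0 0 0; 0 -0.03 0 0 0 0 0; 0 -0.03 0 0 0 0 0; 0 -0.03 0 0 0 0 0; 0 -0.03 0 0 0 0 0"

```text
time: 16.12
tool_pos: [0.3575, 0.1039, 0.2132]
tool_rot: [0.0, 0.998, -0.058, -0.0]
contact_force: [-0.4, -0.2, 0.1]
gripper_width: 0.002
grasp_force: 0.0
```

```bash
python3 - <<'E'
from h import *
f=grab_frame("top");g=grab_frame("scene");P=cloud(f)
cv2.imwrite("pics/d.png",np.hstack([cv2.resize(x[:,:,::-1],(390,390),interpolation=cv2.INTER_CUBIC) for x in(f["color"][140:290,200:350],g["color"][160:260,270:370])]))
m=(abs(P[...,0]-.473)<.06)&(abs(P[...,1]-.091)<.075)&(P[...,2]>.058)&(P[...,2]<.1)
q=P[m];A=np.c_[q[:,:2]-[.473,.091],np.ones(len(q))];print(len(q),np.linalg.lstsq(A,q[:,2],rcond=None)[0].round(4))
for cam in("top","scene"):
    for t in("lid_tab","tray_a","pliers","spool","flux"): print(cam,t,[(round(d["p"],2),np.round(d["at"],3).tolist()) for d in place_of(cam,t)])
E
```

```text
2051 [-0.0005 -0.001   0.0681]
top lid_tab [(0.6, [0.42, 0.102, 0.069]), (0.44, [0.478, 0.096, 0.002])]
top tray_a [(0.65, [0.445, -0.325, -0.004]), (0.63, [0.454, -0.131, 0.002])]
top pliers [(0.66, [0.643, -0.204, -0.001])]
top spool [(0.77, [0.65, 0.284, 0.002]), (0.71, [0.455, -0.132, -0.0])]
top flux [(0.48, [0.674, 0.389, 0.0])]
scene lid_tab [(0.7, [0.42, 0.103, 0.071])]
scene tray_a [(0.68, [0.441, -0.329, 0.001]), (0.55, [0.454, -0.128, 0.002])]
scene pliers [(0.67, [0.646, -0.209, 0.001])]
scene spool [(0.58, [0.651, 0.285, -0.004])]
scene flux [(0.47, [0.677, 0.387, -0.003])]
```

View pics/d.png

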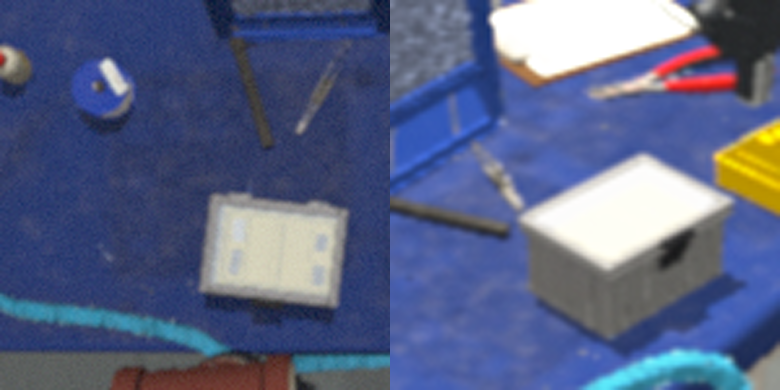

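The picture shows the lid flat and shut on the case (left crop 275,250; right crop 630,220). Its fitted plane is level at z = 0.068, and nothing else has moved.

```bash
python3 -c "
from plant import job_done
print(job_done())"
```

```text
the job is handed in; nothing more can be done
None
```

The job is handed in at about 17 s: the 80 x 120 mm tray sits on the ledges, the lid is fully shut, the other two trays were never moved because camera measurements had already ruled them out, and the pliers, spool and flux bottle are undisturbed.

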